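# Rock the seesaw gate of a ball sorter and feed the balls down the other chute

### The arm

A 6-joint arm with a two-finger parallel gripper is mounted at the origin on the work surface. World frame = base frame: x ahead of the robot, y to its left, z up, the work surface at z = 0. Lengths are in m, angles in rad, forces in N, time in s.
With the tool pointing down it reaches from about 0.325 to 0.775 m from the base axis. Payload 5.5 kg.
Tool frame: the origin (TCP) lies at the very end of the fingers, on their centre line; the grasp point (between the pads) lies 19 mm behind it; z points along the fingers, y is the line along which they close (so a half turn about z gives the same grasp; the last joint's range is limited). The gripper opens to 85 mm and grips with 20 to 120 N. Pads are 22 mm wide; open, the fingers measure 114 mm over their backs; the gripper's body (76 mm by 85 mm) begins 54 mm behind the grasp point. The pads swing forward as they close: fully open they stand 13 mm farther back than shut.
Start: joints at [1.131, 0.091, 1.231, -0, 1.82, -0.057], TCP at [0.224, 0.557, 0.231] pointing down, gripper open.
Joint ranges: [-2.87, 2.87], [-0.86, 2.18], [0.17, 2.46], [-1.51, 4.65], [0.06, 2.69], [-2.65, 2.65]. Speed limits (rad/s): [2.57, 2.57, 3.01, 3.14, 3.14, 3.14].

### API

Orientations are given as a unit quaternion [w, x, y, z].
In Python, from cell import get_obs, grab_frame, camera_model, finish_job gives the robot as it stands.
- The arm moves only by the tool apply_moves, never from a script. Its argument "deltas" is a list of rows, each an object of numbers: "tx", "ty", "tz": the shift along the tool's x, y, z in m; "yaw": the turn about the tool's z in rad; "gripper": the closure, from 0 (fully open) to 1 (shut). A call has 1 to 12 rows; each row is the pose to reach, as a shift and turn from the pose commanded when the call began, along the tool's axes at that moment; what a row does not reach only later rows make up. A row lasts 1/12 s, in which the tool goes at most 41.7 mm and 7.16 degrees, less where a joint would pass 70% of its speed; a pose out of reach is approached as far as the arm can. A call with a gripper value outside its range is refused whole. The fingers move at their own pace and stop on an object; "force" is the grip in N (left out, the last holds). Time passes only in rows, so rows that repeat a pose let the fingers close. It gives the time, the measured TCP pose, the force, the opening and the grip force at its end, in the units of the state.
- get_obs(): the state, without advancing time (a new reading comes with each control period).
- grab_frame(name): name is "side" or "top"; returns the picture (420x560x3 uint8, red, green, blue); there is no depth.
- camera_model(name): a dict with "vertical_fov" (degrees; the focal length in pixels is half the picture's height over the tangent of half this angle, whatever the lens; pixels are square), "cx", "cy" (the principal point, pixels), "D" ([k1, k2, p1, p2, k3] as OpenCV has them; the pictures are not rectified), "pose" (4x4, takes a point from camera to world coordinates). Camera axes: x right, y down, z forward; pixel columns grow to the right and rows downward; lengths in m; the calibration is good to about 2 mm. A picture is of the moment at which its call begins. camera_model takes no time and is no camera call.
- finish_job(): hands the job in; it is judged then, once.
The state is a dict: "t": time; "q": joint angles; "dq": joint speeds; "joint_efforts": joint torques, N m; "ee_pos": TCP position; "tool_rot": TCP orientation; "contact_force": force on the tool from outside, world axes, zero at the start; "ft_torque": the same for the moment, N m; "grip_width": opening from 0.0 (shut) to 1.0 (fully open); "grip_force": force on a finger pad.
Only numpy, scipy, OpenCV 4.12 (cv2) and the standard library are available. Lean on these libraries where they do the work, as an engineer would, in place of code of your own. Each camera call takes 0.05 s, during which the arm holds its last target. There are 200 camera calls.

### The job

On the bench-top ball sorter, press down the raised yellow pad of the blue seesaw gate with the fingertips until the gate rocks fully over to its other side. Then push the orange feed stop all the way aside, to the left as the robot sees it, so that all three dark steel balls roll down the chute that the gate now leads to and come to rest in its tray. Do not touch the balls, and leave the bottle, the beaker and the jar where they stand.

Things in the scene. Friction and masses are not known exactly. Their poses are not given: they have to be found in the camera images.
- sorter: Fixed ball sorter. Origin on the bench, straight below the middle of the gate's pivot. x points away from the robot (up the feed channel), y to its left, z up; turned by up to 0.25 rad. Blue seesaw gate: a trough 200 mm long along y, pivot axis along x at z = 90 mm. Each end leads by a white chute to a tray. The only thing below the pads is the base plate, 10 mm high.
- gate (a joint): Gate angle (rad), -0.3 to 0.3, 0 = level. Positive: left (+y) end up, balls run to the right; negative: right end up, balls run to the left. The gate (about 800 g) is top-heavy: it rests at one end of its range and, once pressed past level, falls over to the other by itself. It takes about 1 N on the pad. It may start on either side.
- pad_left (a point): Centre of the top face of the gate's left yellow finger pad, 52 x 52 mm: 65 mm in front (-x) of the trough's midline, 72 mm left of the pivot, 44 mm above its axis. It tilts with the gate, 43 mm higher when up than when down. The blue front wall of the trough stands behind it, face 43 mm from the pad's centre, top 49 mm above the pad.
- pad_right (a point): Centre of the top face of the gate's right yellow finger pad, 52 x 52 mm, the mirror image of the left one (72 mm right of the pivot).
- feed_stop (a joint): How far the orange feed stop is pushed aside (m): 0 to 0.004 at the start, its blade blocking the channel; 0.045 at its end stop, channel open. It slides to the sorter's +y (left as the robot sees it), needs about 1.5 N and stays where it is left.
- stop_tab (a point): Centre of the feed stop's orange tab, a block 40 (sorter's x) x 20 (y) x 45 mm high standing above the feed channel, 62 mm behind (+x) the pivot, centre 229.5 mm above the bench. It moves with the stop. To open, push its right (-y) face to the left. Guide rails and channel walls near it reach z = 203 mm at most.
- channel_top (a point): Middle of the upper end of the aluminium feed channel, at floor level, 200 mm behind (+x) the pivot. The channel is 37 mm wide, walls 29 mm high, and slopes down at 0.12 rad to 16 mm (walls: 34 mm) behind the pivot, where it drops balls into the middle of the trough.
- tray_left (a point): Centre of the inner floor of the green left tray: inside 92 mm (sorter's x) x 97 mm (y), wall tops 55 to 110 mm above the bench. Fixed to the sorter.
- tray_right (a point): Centre of the inner floor of the grey right tray, same size as the left one. Fixed to the sorter.
- reagent_mid (a point): Bystander: middle of an amber glass bottle with blue cap, 56 mm diameter, 115 mm high.
- beaker_mid (a point): Bystander: middle of an empty glass beaker, 64 mm diameter, 80 mm high.
- jar_mid (a point): Bystander: middle of a white plastic jar, 50 mm diameter, 70 mm high.
- ball0_center (a point): Centre of a dark steel ball, polished, 25 mm diameter, 64 g: the first (lowest), resting against the feed stop in the queue in the feed channel at the start. Once the stop is open it rolls down by itself, within about 3 s.
- ball1_center (a point): Centre of a dark steel ball, polished, 25 mm diameter, 64 g: the second in the queue in the feed channel at the start. Once the stop is open it rolls down by itself, within about 3 s.
- ball2_center (a point): Centre of a dark steel ball, polished, 25 mm diameter, 64 g: the third (highest) in the queue in the feed channel at the start. Once the stop is open it rolls down by itself, within about 3 s.

How it is judged:
On the way, in this order (a step that is already met when the one before it is completed fails the run):
1. the gate is rocked fully over to its other side while the feed stop is still shut (distance of pad_left from where it was at the start of the episode above 0.03 m and (value of joint gate above 0.24 rad or value of joint gate below -0.24 rad) and value of joint feed_stop below 0.01 m), for 0.2 s.
2. the feed stop is pushed aside to the left (value of joint feed_stop above 0.036 m), for 0.2 s.
At the end, for the whole second after the job is handed in: The gate rests against the end of its range opposite to the start (beyond 0.24 rad), the feed stop is at least 36 mm aside, all three balls lie in the tray on the gate's low side (centres inside the tray walls, below 60 mm), and the bottle, beaker and jar are within 25 mm of where they stood (distance of pad_left from where it was at the start of the episode above 0.03 m and (value of joint gate above 0.24 rad or value of joint gate below -0.24 rad) and ((value of joint gate below -0.24 rad and y of ball0_center in the frame of sorter between 0.159 and 0.256 m and x of ball0_center in the frame of sorter between -0.046 and 0.046 m and height (world z) of each of ball0_center, ball1_center, ball2_center below 0.06 m and y of ball1_center in the frame of sorter between 0.159 and 0.256 m and x of ball1_center in the frame of sorter between -0.046 and 0.046 m and y of ball2_center in the frame of sorter between 0.159 and 0.256 m and x of ball2_center in the frame of sorter between -0.046 and 0.046 m) or (value of joint gate above 0.24 rad and y of ball0_center in the frame of sorter between -0.256 and -0.159 m and x of ball0_center in the frame of sorter between -0.046 and 0.046 m and height (world z) of each of ball0_center, ball1_center, ball2_center below 0.06 m and y of ball1_center in the frame of sorter between -0.256 and -0.159 m and x of ball1_center in the frame of sorter between -0.046 and 0.046 m and y of ball2_center in the frame of sorter between -0.256 and -0.159 m and x of ball2_center in the frame of sorter between -0.046 and 0.046 m)) and value of joint feed_stop above 0.036 m and distance of each of reagent_mid, beaker_mid, jar_mid from where it was at the start of the episode below 0.025 m); the robot touches nothing.
It fails at once if a ball is touched by the robot (contact force between any of the fingers, the arm and ball0 above 0.3 N or contact force between any of the fingers, the arm and ball1 above 0.3 N or contact force between any of the fingers, the arm and ball2 above 0.3 N).
It fails at once if a ball is lifted (height (world z) of any of ball0_center, ball1_center, ball2_center above 0.215 m).
It fails at once if the bottle, beaker or jar is shifted, tipped or lifted (distance of any of reagent_mid, beaker_mid, jar_mid from where it was at the start of the episode above 0.025 m or angle between any of reagent_mid, beaker_mid, jar_mid's own z axis and vertical above 0.3 rad).
It also fails if it takes over 42 s, if anything falls off the work surface, if the arm or the gripper's body presses on something with over 40 N, if the wrist force passes 120 N, or if a joint passes its speed limit or range.

## Working session

There is one attempt and no reset: what is moved stays moved. The work goes in short steps, Python scripts to look and compute and a tool call to move; the robot and the scene stay as the last step left them, time stands still between calls to the robot, and variables do not carry over. Pictures are saved under pics/ and viewed, at most 10 in all, crops included, and the job is handed in when it is done.

Besides the shell and the picture viewer there is one more tool, called after "Call:" by a JSON object that holds its "name" and its "arguments". apply_moves: Moves the arm, as the interface text tells. Its arguments: {"type":"object","properties":{"deltas":{"type":"array","items":{"type":"object","properties":{"tx":{"type":"number"},"ty":{"type":"number"},"tz":{"type":"number"},"yaw":{"type":"number"},"gripper":{"type":"number"}}}},"force":{"type":"number"}},"required":["deltas"]}

```bash
mkdir -p pics; python3 - <<'E'
from cell import *
import cv2
for n in("side","top"):
    cv2.imwrite(f"pics/{n}0.png",cv2.resize(grab_frame(n)[:,:,::-1],None,fx=1.42,fy=1.42,interpolation=cv2.INTER_CUBIC)); m=camera_model(n); print(n,m)
o=get_obs(); print(o["t"],o["ee_pos"],o["tool_rot"])
E
```

```text
side {'vertical_fov': 49.50387946670527, 'cx': 285.0615583631478, 'cy': 213.78667016753832, 'D': array([-0.05058178,  0.        ,  0.        ,  0.        ,  0.        ]), 'pose': array([[ 0.68088931, -0.45440112,  0.57437738,  0.067851  ],
       [-0.73203436, -0.39793612,  0.55296703, -0.49672609],
       [-0.02270333, -0.79697332, -0.60358768,  0.68207281],
       [ 0.        ,  0.        ,  0.        ,  1.        ]])}
top {'vertical_fov': 44.38973381836663, 'cx': 282.4629669363454, 'cy': 209.55398087606505, 'D': array([-0.0445429,  0.       ,  0.       ,  0.       ,  0.       ]), 'pose': array([[-0.01744245, -0.99574939,  0.09043733,  0.47123787],
       [-0.99984144,  0.01769516,  0.00199321,  0.01164734],
       [-0.00358504, -0.09038823, -0.99590015,  1.3143272 ],
       [ 0.        ,  0.        ,  0.        ,  1.        ]])}
0.1 [0.22398232 0.55634825 0.23024982] [-2.30067533e-04  1.90215335e-01  9.81741977e-01 -8.73954326e-04]
```

View pics/side0.png

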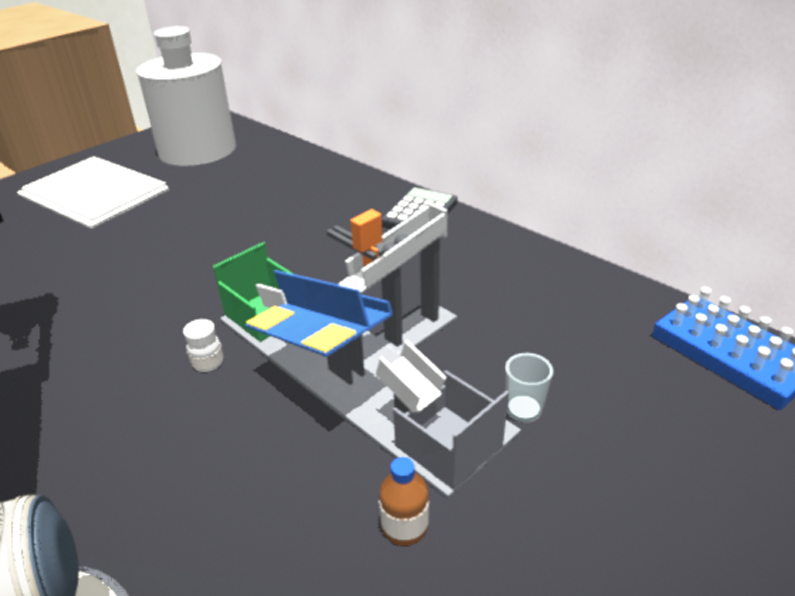

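View pics/top0.png

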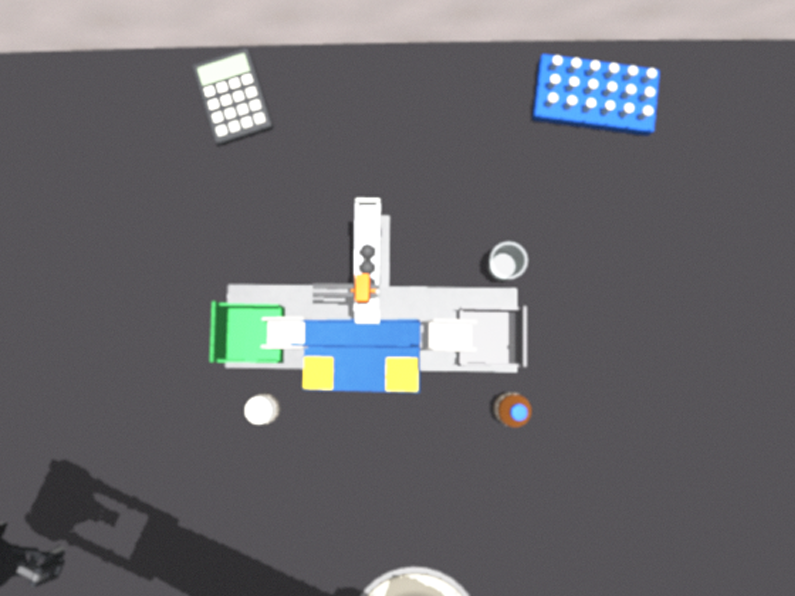

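The side view shows the gate's left end low, by the green tray, and its right end up. Side-view pads are at L (270,319) and R (329,337), top-view pads at (318,373) and (402,374). The orange tab is at side (367,230) and top (362,288), and the balls sit behind it in the channel. I'll triangulate these points.

```bash
cat > h.py <<'E'
from cell import *
import cv2, numpy as np
from scipy.optimize import least_squares
S=1.42
def km(n):
    m=camera_model(n); f=210/np.tan(np.radians(m["vertical_fov"]/2))
    return np.array([[f,0,m["cx"]],[0,f,m["cy"]],[0,0,1]]),m["D"],np.linalg.inv(m["pose"])
C={n:km(n) for n in("side","top")}
def proj(P,n):
    K,D,T=C[n]; return cv2.projectPoints(np.array(P,float).reshape(-1,3),cv2.Rodrigues(T[:3,:3])[0],T[:3,3],K,D)[0][:,0]
def tri(s,t):
    r=least_squares(lambda p:np.r_[proj(p,"side")[0]-np.array(s)/S,proj(p,"top")[0]-np.array(t)/S],[.45,0,.12]); return r.x,np.abs(r.fun).max()
def sorter(x,y,th,p):
    c,s=np.cos(th),np.sin(th); p=np.atleast_2d(p); return np.c_[x+c*p[:,0]-s*p[:,1],y+s*p[:,0]+c*p[:,1],p[:,2]]
def pad(side,g): # side +1 left; sorter frame
    y,z=side*.072,.044; return [-.065,y*np.cos(g)-z*np.sin(g),.09+y*np.sin(g)+z*np.cos(g)]
E
python3 - <<'E'
from h import *
L=tri((270,319),(318,373));R=tri((329,337),(402,374));T=tri((367,230),(362,288))
print(L,R,T)
for g in(-.3,.3):
    pts=[pad(1,g),pad(-1,g),[.062,.002,.2295]]
    def f(v):
        W=sorter(*v,pts); return np.r_[(proj(W,"side")*S-[(270,319),(329,337),(367,230)]).ravel(),(proj(W[:2],"top")*S-[(318,373),(402,374)]).ravel(),(proj(sorter(*v,[[.062,.002,.252]]),"top")*S-[362,288]).ravel()]
    r=least_squares(f,[.45,0,0]); print(g,r.x,r.cost,r.fun.round(1)); print(sorter(*r.x,pts))
# bystanders: ground points
E
```

```text
(array([0.45959478, 0.15238146, 0.10658279]), np.float64(0.41572047188779493)) (array([0.45614263, 0.0140243 , 0.15200852]), np.float64(0.37052050648773616)) (array([0.58598455, 0.07119969, 0.22935932]), np.float64(0.47812977615382124))
-0.3 [ 0.5220809   0.06840288 -0.01512989] 4.31668941329178 [-1.2 -1.5 -0.3 -0.6 -0.8  1.   0.8  0.2  0.7 -0.6  0.8 -0.9]
[[0.45832572 0.15116404 0.11075735]
 [0.45624441 0.01361134 0.15331226]
 [0.58410406 0.06946464 0.2295    ]]
0.3 [ 0.52403583  0.08417658 -0.06944256] 767.2255420005986 [ -0.1 -24.9   4.5  27.4  -6.1  -2.6   2.   -2.5   4.7   0.7  -7.7  -2.1]
[[0.46306297 0.14433362 0.15331226]
 [0.45351755 0.00709672 0.11075735]
 [0.58602517 0.08186978 0.2295    ]]
```

Call:
{"name": "apply_moves", "arguments": {"deltas": [{"tx":-0.034,"ty":-0.034,"tz":0.0,"yaw":-0.1,"gripper":1},{"tx":-0.418,"ty":-0.417,"tz":0.01,"yaw":-0.37,"gripper":1},{"tx":-0.418,"ty":-0.417,"tz":0.01,"yaw":-0.37,"gripper":1},{"tx":-0.418,"ty":-0.417,"tz":0.01,"yaw":-0.37,"gripper":1},{"tx":-0.418,"ty":-0.417,"tz":0.01,"yaw":-0.37,"gripper":1},{"tx":-0.418,"ty":-0.417,"tz":0.01,"yaw":-0.37,"gripper":1},{"tx":-0.418,"ty":-0.417,"tz":0.01,"yaw":-0.37,"gripper":1},{"tx":-0.418,"ty":-0.417,"tz":0.01,"yaw":-0.37,"gripper":1},{"tx":-0.418,"ty":-0.417,"tz":0.01,"yaw":-0.37,"gripper":1},{"tx":-0.418,"ty":-0.417,"tz":0.01,"yaw":-0.37,"gripper":1},{"tx":-0.418,"ty":-0.417,"tz":0.01,"yaw":-0.37,"gripper":1},{"tx":-0.418,"ty":-0.417,"tz":0.01,"yaw":-0.37,"gripper":1}]}}

```text
t: 1.1
ee_pos: [0.4199, 0.0966, 0.2227]
tool_rot: [0.0, 0.006, 1.0, 0.0]
contact_force: [0.7, -0.3, 0.3]
grip_width: 0.001
grip_force: 0.0
```

Call:
{"name": "apply_moves", "arguments": {"deltas": [{"tx":-0.017,"ty":-0.04,"gripper":1},{"tx":-0.036,"ty":-0.083,"gripper":1},{"tx":-0.036,"ty":-0.083,"gripper":1},{"tx":-0.036,"ty":-0.083,"gripper":1},{"tx":-0.036,"ty":-0.083,"gripper":1},{"tx":-0.036,"ty":-0.083,"gripper":1}]}}

```text
invalid input
```

```bash
python3 - <<'E'
from h import *
o=get_obs(); print(o["t"],o["ee_pos"],o["tool_rot"],o["contact_force"])
a=grab_frame("side")[:,:,::-1][120:300,130:330]; b=grab_frame("top")[:,:,::-1][120:300,180:380]
cv2.imwrite("pics/c1.png",cv2.resize(np.hstack([a,b]),None,fx=2,fy=2,interpolation=cv2.INTER_CUBIC))
E
```

```text
1.1 [0.41991616 0.09664196 0.22274547] [7.23664732e-05 6.32107269e-03 9.99980018e-01 4.01999740e-05] [ 0.74801049 -0.28426211  0.33750407]
```

View pics/c1.png

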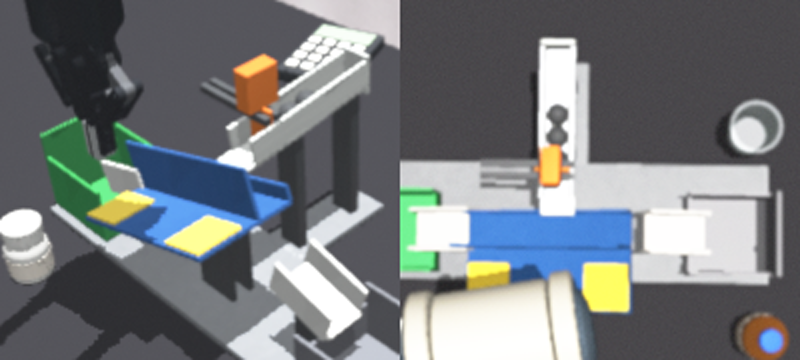

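The picture shows the closed fingers above the trough's left end, touching nothing. The right pad is clear, in the top crop at about (606,287). The last call was refused, possibly because I left out some keys, so I'll resend it with every field.

Call:
{"name": "apply_moves", "arguments": {"deltas": [{"tx":-0.017,"ty":-0.04,"tz":0,"yaw":0,"gripper":1},{"tx":-0.036,"ty":-0.083,"tz":0,"yaw":0,"gripper":1},{"tx":-0.036,"ty":-0.083,"tz":0,"yaw":0,"gripper":1},{"tx":-0.036,"ty":-0.083,"tz":0,"yaw":0,"gripper":1},{"tx":-0.036,"ty":-0.083,"tz":0,"yaw":0,"gripper":1},{"tx":-0.036,"ty":-0.083,"tz":0,"yaw":0,"gripper":1}]}}

```text
t: 1.7
ee_pos: [0.4543, 0.0166, 0.2229]
tool_rot: [-0.0, 0.006, 1.0, 0.0]
contact_force: [0.2, -0.1, -0.4]
grip_width: -0.003
grip_force: 0.0
```

Call:
{"name": "apply_moves", "arguments": {"deltas": [{"tx":0.004,"ty":-0.005,"tz":0.03,"yaw":0,"gripper":1},{"tx":0.004,"ty":-0.005,"tz":0.055,"yaw":0,"gripper":1},{"tx":0.004,"ty":-0.005,"tz":0.065,"yaw":0,"gripper":1},{"tx":0.004,"ty":-0.005,"tz":0.073,"yaw":0,"gripper":1},{"tx":0.004,"ty":-0.005,"tz":0.08,"yaw":0,"gripper":1},{"tx":0.004,"ty":-0.005,"tz":0.087,"yaw":0,"gripper":1},{"tx":0.004,"ty":-0.005,"tz":0.094,"yaw":0,"gripper":1},{"tx":0.004,"ty":-0.005,"tz":0.1,"yaw":0,"gripper":1},{"tx":0.004,"ty":-0.005,"tz":0.105,"yaw":0,"gripper":1},{"tx":0.004,"ty":-0.005,"tz":0.108,"yaw":0,"gripper":1},{"tx":0.004,"ty":-0.005,"tz":0.108,"yaw":0,"gripper":1},{"tx":0.004,"ty":-0.005,"tz":0.108,"yaw":0,"gripper":1}]}}

```text
t: 2.7
ee_pos: [0.451, 0.0104, 0.1179]
tool_rot: [0.001, 0.006, 1.0, 0.0]
contact_force: [-6.8, 0.5, 15.2]
grip_width: 0.002
grip_force: 6.9
```

```bash
python3 - <<'E'
from h import *
a=grab_frame("side")[:,:,::-1][120:300,130:330]; b=grab_frame("top")[:,:,::-1][120:300,180:380]
cv2.imwrite("pics/c2.png",cv2.resize(np.hstack([a,b]),None,fx=2,fy=2,interpolation=cv2.INTER_CUBIC))
E
```

```text
(no output)
```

View pics/c2.png

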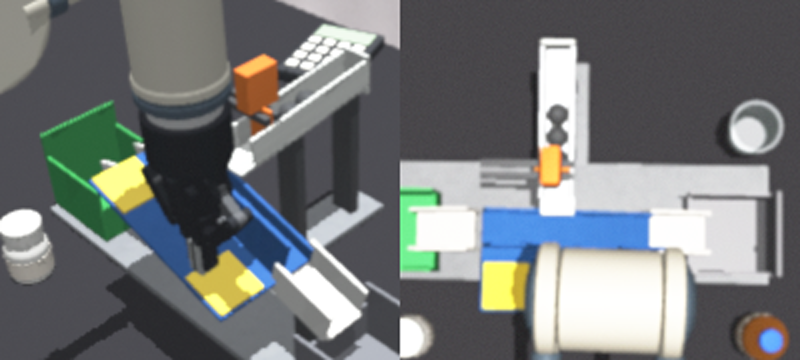

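The gate has rocked over: the right pad is down and the left pad up. The fingers still press at about 15 N, and the tab hasn't moved. Next I retreat up and go to the right of the tab.

Call:
{"name": "apply_moves", "arguments": {"deltas": [{"tx":0.003,"ty":0,"tz":-0.02,"yaw":0,"gripper":1},{"tx":0.005,"ty":0,"tz":-0.06,"yaw":0,"gripper":1},{"tx":0.005,"ty":0,"tz":-0.1,"yaw":0,"gripper":1},{"tx":0.005,"ty":-0.005,"tz":-0.14,"yaw":0,"gripper":1},{"tx":0,"ty":-0.01,"tz":-0.17,"yaw":0,"gripper":1},{"tx":-0.035,"ty":-0.01,"tz":-0.17,"yaw":0,"gripper":1},{"tx":-0.07,"ty":-0.01,"tz":-0.17,"yaw":0,"gripper":1},{"tx":-0.105,"ty":-0.01,"tz":-0.17,"yaw":0,"gripper":1},{"tx":-0.134,"ty":-0.01,"tz":-0.17,"yaw":0,"gripper":1},{"tx":-0.134,"ty":-0.01,"tz":-0.17,"yaw":0,"gripper":1},{"tx":-0.134,"ty":-0.01,"tz":-0.17,"yaw":0,"gripper":1},{"tx":-0.134,"ty":-0.01,"tz":-0.17,"yaw":0,"gripper":1}]}}

```text
t: 3.8
ee_pos: [0.5844, -0.0015, 0.2847]
tool_rot: [-0.0, 0.006, 1.0, 0.0]
contact_force: [0.4, -0.2, 0.2]
grip_width: -0.007
grip_force: 0.0
```

Call:
{"name": "apply_moves", "arguments": {"deltas": [{"tx":0,"ty":0,"tz":0.03,"yaw":0,"gripper":1},{"tx":0,"ty":0,"tz":0.055,"yaw":0,"gripper":1},{"tx":0,"ty":0,"tz":0.065,"yaw":0,"gripper":1},{"tx":0,"ty":0,"tz":0.065,"yaw":0,"gripper":1},{"tx":0,"ty":0.01,"tz":0.065,"yaw":0,"gripper":1},{"tx":0,"ty":0.02,"tz":0.065,"yaw":0,"gripper":1},{"tx":0,"ty":0.03,"tz":0.065,"yaw":0,"gripper":1},{"tx":0,"ty":0.04,"tz":0.065,"yaw":0,"gripper":1},{"tx":0,"ty":0.05,"tz":0.065,"yaw":0,"gripper":1},{"tx":0,"ty":0.06,"tz":0.065,"yaw":0,"gripper":1},{"tx":0,"ty":0.068,"tz":0.065,"yaw":0,"gripper":1},{"tx":0,"ty":0.068,"tz":0.065,"yaw":0,"gripper":1}]}}

```text
t: 4.8
ee_pos: [0.5854, 0.0685, 0.2201]
tool_rot: [0.0, 0.005, 1.0, 0.0]
contact_force: [-0.3, 0.1, 0.8]
grip_width: -0.001
grip_force: 0.0
```

```bash
python3 - <<'E'
from h import *
a=grab_frame("side")[:,:,::-1][120:300,130:330]; b=grab_frame("top")[:,:,::-1][120:300,180:380]
cv2.imwrite("pics/c3.png",cv2.resize(np.hstack([a,b]),None,fx=2,fy=2,interpolation=cv2.INTER_CUBIC))
E
```

```text
(no output)
```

View pics/c3.png

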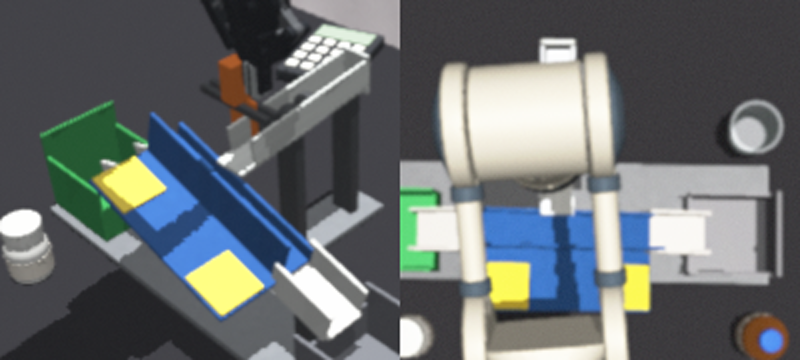

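The tab has moved part way, and it's still sliding freely. I'll keep pushing.

Call:
{"name": "apply_moves", "arguments": {"deltas": [{"tx":0,"ty":0.006,"tz":0,"yaw":0,"gripper":1},{"tx":0,"ty":0.011,"tz":0,"yaw":0,"gripper":1},{"tx":0,"ty":0.015,"tz":0,"yaw":0,"gripper":1},{"tx":0,"ty":0.018,"tz":0,"yaw":0,"gripper":1},{"tx":0,"ty":0.018,"tz":0,"yaw":0,"gripper":1}]}}

```text
t: 5.32
ee_pos: [0.5856, 0.0851, 0.2199]
tool_rot: [-0.0, 0.006, 1.0, 0.0]
contact_force: [0.5, 0.3, 0.1]
grip_width: -0.0
grip_force: 0.0
```

Call:
{"name": "apply_moves", "arguments": {"deltas": [{"tx":0,"ty":0.004,"tz":0,"yaw":0,"gripper":1},{"tx":0,"ty":0.007,"tz":0,"yaw":0,"gripper":1},{"tx":0,"ty":0.009,"tz":0,"yaw":0,"gripper":1},{"tx":0,"ty":0.009,"tz":0,"yaw":0,"gripper":1}]}}

```text
t: 5.65
ee_pos: [0.5856, 0.0885, 0.2201]
tool_rot: [-0.0, 0.009, 1.0, -0.005]
contact_force: [-1.8, -18.6, 1.5]
grip_width: -0.004
grip_force: 9.4
```

```bash
python3 - <<'E'
from h import *
a=grab_frame("side")[:,:,::-1][120:300,130:330]; b=grab_frame("side")[:,:,::-1][130:220,200:300]
cv2.imwrite("pics/c4.png",np.hstack([cv2.resize(a,None,fx=2,fy=2),cv2.resize(b,(400,360),interpolation=cv2.INTER_CUBIC)]))
for s in(.002,.036,.045):print(s,proj(sorter(.522,.0684,-.015,[[.042,s-.01,.252],[.042,s+.01,.252]]),"side"))
E
```

```text
0.002 [[253.09320842 158.21070799]
 [245.91081677 154.68129745]]
0.036 [[240.99596734 152.26687712]
 [234.13073437 148.89531955]]
0.045 [[237.88421841 150.73853536]
 [231.09971344 147.40713435]]
```

View pics/c4.png

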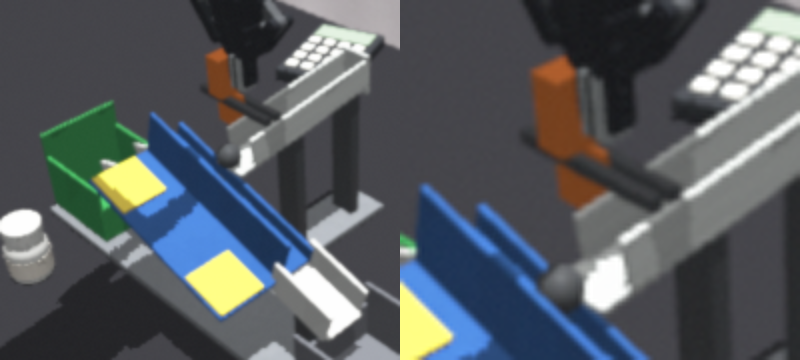

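The force is about 19 N, so the stop is at its end, and the first ball is dropping into the trough. I'll back off to the right, raise the arm and wait.

Call:
{"name": "apply_moves", "arguments": {"deltas": [{"tx":0,"ty":-0.02,"tz":0,"yaw":0,"gripper":1},{"tx":0,"ty":-0.03,"tz":0,"yaw":0,"gripper":1},{"tx":0,"ty":-0.03,"tz":-0.03,"yaw":0,"gripper":1},{"tx":0,"ty":-0.03,"tz":-0.06,"yaw":0,"gripper":1},{"tx":0,"ty":-0.03,"tz":-0.09,"yaw":0,"gripper":1},{"tx":0.03,"ty":-0.03,"tz":-0.1,"yaw":0,"gripper":1},{"tx":0.06,"ty":-0.03,"tz":-0.1,"yaw":0,"gripper":1},{"tx":0.09,"ty":-0.03,"tz":-0.1,"yaw":0,"gripper":1},{"tx":0.12,"ty":0.0,"tz":-0.1,"yaw":0,"gripper":1},{"tx":0.14,"ty":0.03,"tz":-0.1,"yaw":0,"gripper":1},{"tx":0.15,"ty":0.06,"tz":-0.1,"yaw":0,"gripper":1},{"tx":0.15,"ty":0.09,"tz":-0.1,"yaw":0,"gripper":1}]}}

```text
t: 6.75
ee_pos: [0.4349, 0.1868, 0.3218]
tool_rot: [0.001, 0.006, 1.0, 0.001]
contact_force: [1.1, -0.6, 0.4]
grip_width: 0.0
grip_force: 0.0
```

Call:
{"name": "apply_moves", "arguments": {"deltas": [{"tx":0,"ty":0.03,"tz":0,"yaw":0,"gripper":1},{"tx":0,"ty":0.06,"tz":0,"yaw":0,"gripper":1},{"tx":0,"ty":0.09,"tz":0,"yaw":0,"gripper":1},{"tx":0,"ty":0.1,"tz":0,"yaw":0,"gripper":1},{"tx":0,"ty":0.1,"tz":0,"yaw":0,"gripper":1},{"tx":0,"ty":0.1,"tz":0,"yaw":0,"gripper":1},{"tx":0,"ty":0.1,"tz":0,"yaw":0,"gripper":1},{"tx":0,"ty":0.1,"tz":0,"yaw":0,"gripper":1},{"tx":0,"ty":0.1,"tz":0,"yaw":0,"gripper":1},{"tx":0,"ty":0.1,"tz":0,"yaw":0,"gripper":1},{"tx":0,"ty":0.1,"tz":0,"yaw":0,"gripper":1},{"tx":0,"ty":0.1,"tz":0,"yaw":0,"gripper":1}]}}

```text
t: 7.75
ee_pos: [0.4383, 0.2851, 0.3201]
tool_rot: [0.0, 0.007, 1.0, 0.0]
contact_force: [-0.2, 0.0, 0.5]
grip_width: 0.003
grip_force: 0.0
```

Call:
{"name": "apply_moves", "arguments": {"deltas": [{"tx":0,"ty":0,"tz":0,"yaw":0,"gripper":1},{"tx":0,"ty":0,"tz":0,"yaw":0,"gripper":1},{"tx":0,"ty":0,"tz":0,"yaw":0,"gripper":1},{"tx":0,"ty":0,"tz":0,"yaw":0,"gripper":1},{"tx":0,"ty":0,"tz":0,"yaw":0,"gripper":1},{"tx":0,"ty":0,"tz":0,"yaw":0,"gripper":1},{"tx":0,"ty":0,"tz":0,"yaw":0,"gripper":1},{"tx":0,"ty":0,"tz":0,"yaw":0,"gripper":1},{"tx":0,"ty":0,"tz":0,"yaw":0,"gripper":1},{"tx":0,"ty":0,"tz":0,"yaw":0,"gripper":1},{"tx":0,"ty":0,"tz":0,"yaw":0,"gripper":1},{"tx":0,"ty":0,"tz":0,"yaw":0,"gripper":1}]}}

```text
t: 8.75
ee_pos: [0.4382, 0.2854, 0.32]
tool_rot: [-0.0, 0.006, 1.0, -0.0]
contact_force: [-0.5, 0.4, -0.0]
grip_width: 0.008
grip_force: 0.0
```

Call:
{"name": "apply_moves", "arguments": {"deltas": [{"tx":0,"ty":0,"tz":0,"yaw":0,"gripper":1},{"tx":0,"ty":0,"tz":0,"yaw":0,"gripper":1},{"tx":0,"ty":0,"tz":0,"yaw":0,"gripper":1},{"tx":0,"ty":0,"tz":0,"yaw":0,"gripper":1},{"tx":0,"ty":0,"tz":0,"yaw":0,"gripper":1},{"tx":0,"ty":0,"tz":0,"yaw":0,"gripper":1},{"tx":0,"ty":0,"tz":0,"yaw":0,"gripper":1},{"tx":0,"ty":0,"tz":0,"yaw":0,"gripper":1},{"tx":0,"ty":0,"tz":0,"yaw":0,"gripper":1},{"tx":0,"ty":0,"tz":0,"yaw":0,"gripper":1},{"tx":0,"ty":0,"tz":0,"yaw":0,"gripper":1},{"tx":0,"ty":0,"tz":0,"yaw":0,"gripper":1}]}}

```text
t: 9.75
ee_pos: [0.4382, 0.2855, 0.32]
tool_rot: [-0.0, 0.006, 1.0, 0.0]
contact_force: [-0.6, 0.3, -0.1]
grip_width: -0.001
grip_force: 0.0
```

```bash
python3 - <<'E'
from h import *
a=grab_frame("side")[:,:,::-1][110:390,110:400]; b=grab_frame("top")[:,:,::-1][110:310,130:380]
cv2.imwrite("pics/c5.png",np.hstack([cv2.resize(a,(400,386)),cv2.resize(b,(400,386))]))
E
```

```text
(no output)
```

View pics/c5.png

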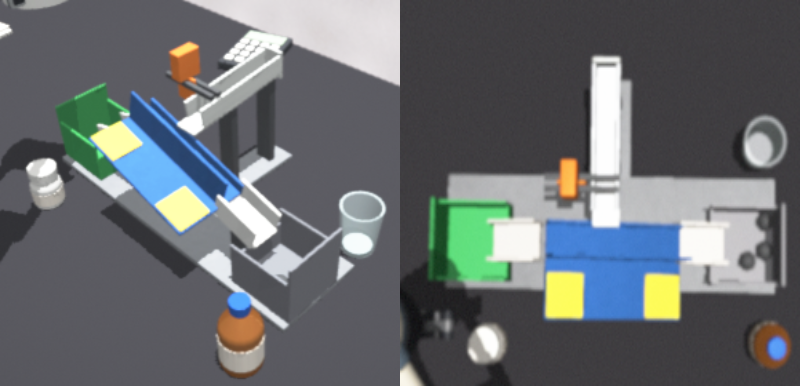

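All three balls are in the grey right tray, in the top crop at (765,222), (765,250) and (747,261). The stop is open, the gate is over, and the bystanders haven't moved. I'll wait one more second for the balls to settle, then hand in.

Call:
{"name": "apply_moves", "arguments": {"deltas": [{"tx":0,"ty":0,"tz":0,"yaw":0,"gripper":1},{"tx":0,"ty":0,"tz":0,"yaw":0,"gripper":1},{"tx":0,"ty":0,"tz":0,"yaw":0,"gripper":1},{"tx":0,"ty":0,"tz":0,"yaw":0,"gripper":1},{"tx":0,"ty":0,"tz":0,"yaw":0,"gripper":1},{"tx":0,"ty":0,"tz":0,"yaw":0,"gripper":1},{"tx":0,"ty":0,"tz":0,"yaw":0,"gripper":1},{"tx":0,"ty":0,"tz":0,"yaw":0,"gripper":1},{"tx":0,"ty":0,"tz":0,"yaw":0,"gripper":1},{"tx":0,"ty":0,"tz":0,"yaw":0,"gripper":1},{"tx":0,"ty":0,"tz":0,"yaw":0,"gripper":1},{"tx":0,"ty":0,"tz":0,"yaw":0,"gripper":1}]}}

```text
t: 10.85
ee_pos: [0.4382, 0.2854, 0.32]
tool_rot: [-0.0, 0.006, 1.0, 0.0]
contact_force: [-0.3, 0.2, 0.2]
grip_width: -0.001
grip_force: 0.0
```

```bash
python3 -c "
from cell import *
print(finish_job())"
```

```text
the job is handed in; nothing more can be done
None
```

I handed the job in at about 11 s with the gate rocked over to the right, the feed stop pushed to its end, all three balls in the right tray, and the bottle, beaker and jar where they stood; no verdict came back.

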